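Fit the two-window insert in the microscope stage and clamp it

TASK

Take the large two-window insert out of the wire rack and fit it into the opening of the microscope stage, setting it in gently without dropping it and pressing it down at both ends until it sits fully home, flush with the stage all round. Then swing the clamp lever across its corner until it rests in its catch. Leave the other plates in the rack and everything else on the desk where it stands.

Things in the scene. Friction and masses are not known exactly. Their poses are not given: they have to be found in the camera images.
- stand: White microscope lamp base, fixed; origin on the desk under the centre of the opening in its black stage (250 mm in x, 210 in y, top 85 mm above the desk). x runs along the opening's long side, y towards the column. The lamp base is 58 mm high and spans x -140..140, y -135..205 mm (knobs to y -151).
- seat (a point): Centre of the stage opening at ledge height, 77 mm above the desk; axes of stand. The opening is a recess 164 (x) x 114 (y) mm, 8 mm deep, its mouth bevelled (upper 3 mm widen by 2 mm on each side); its floor is a ledge 13 mm wide all round, open inside for 19 mm further down. An insert that sits home has its underside on the ledge and its top flush with the stage.
- column (a point): Foot of the microscope's upright column (32 mm thick, top 440 mm above the desk), 165 mm behind the opening's centre. It carries the focus drive (x -52..52, y 137..193 mm in the stand's frame, 297 to 373 mm up) and the head, turned outwards beyond y 190 mm, from 270 mm up to 500 mm.
- catch (a point): Fixed steel catch for the lever's end: a small stop with a flap over it, 13 mm high above the stage, at (-98, -19) mm in the stand's frame. This point lies at its middle, at stage height.
- insert: The insert to fit: flat aluminium plate 160 x 110 x 8 mm, about 250 g, the largest in the rack. Two windows (each 50 mm along the length, 60 mm across) leave a middle bar 20 mm wide, end bars 20 mm, side rails 25 mm. Same on both faces and both ways round. Starts on edge. Origin: middle of the long edge it stands on; x thickness, y length, z across the width (up while it stands).
- insert_center (a point): Centre of the insert, in the middle of its middle bar and of its thickness; same axes as insert.
- ejector_near (a joint): Height in m by which the brass ejector bar (7 x 70 mm, lying across) at the -x end of the opening, 75 mm from its centre, stands above the ledge: 0 = pushed down level with the ledge, at most 0.005. It starts raised and stays where it is by friction: about 7 N on it pushes it down; the weight of the insert does not.
- ejector_far (a joint): The same for the ejector bar at the +x end, 75 mm from the centre.
- lever (a joint): Angle (rad) of the flat steel clamp lever, 73 x 13 mm, 2 to 7 mm above the stage, on an upright pivot. 0 = closed: across the opening's -x,-y corner, pointing along (-1,+1) in the stand's x,y, its end in the catch against a stop. Opens counter-clockwise from above, to 2.0. Stays where left; 2 N at the knob moves it. Cannot close over an insert standing proud.
- lever_hinge (a point): Pivot of the clamp lever at the stage's top face, at (-45, -72) mm in the stand's frame. The pivot's hub is 18 mm thick, 12 mm high.
- lever_knob (a point): Centre of the top of the lever's round upright black knob: 14 mm thick, 29 mm high, its top 36 mm above the stage, 50 mm from the pivot.
- rack: Fixed wire rack. White base 175 (x) x 130 (y) x 6 mm with ten wire hoops in planes across x, 15 mm apart, 55 mm high over the desk. Plates stand on edge on its base between hoops, their length along the rack's y, in three places: x = -45, 0 and +45 mm. Origin: under the centre of its base.
- adapter_mid: Another aluminium plate on edge in the rack, 128 x 86 x 8 mm, one large window. Bystander. Origin and axes as for the insert.
- adapter_small: The smallest aluminium plate on edge in the rack, 108 x 76 x 8 mm, two slots. Bystander. Origin and axes as for the insert.
- dishes: Two stacked clear Petri dishes, 91 mm across, 30 mm high in all. Bystander. Origin: centre of the underside.
- jar_a: Amber sample jar with white cap, 46 mm across, 62 mm high. Bystander. Origin: centre of the underside.
- jar_b: Another such jar, 46 mm across, 62 mm high. Bystander. Origin: centre of the underside.
- reagent: Glass reagent bottle with blue cap, 68 mm across, 150 mm high. Bystander. Origin: centre of the underside.
- slide_box: Grey slide box 92 x 102 x 34 mm lying on the desk. Bystander. Origin: centre of the underside.
Mind the look-alikes: they are no part of the job. What is shaped like the insert but purple or turquoise is not meant.

How it is judged:
On the way:
1. the insert sits home and level in the stage opening (horizontal distance between insert_center and seat below 0.004 m and z of insert_center in the frame of seat below 0.0053 m and angle between the x axis of insert and the z axis of stand, either way round below 0.012 rad), for 0.2 s.
At the end, for the whole second after the job is handed in: The insert lies at rest in the stage opening, its centre within 4 mm of the opening's centre and at most 1.3 mm above its home height, level within 0.012 rad, and the clamp lever is closed within 0.08 rad of its stop in the catch (all of step 1 and value of joint lever below 0.08 rad and linear speed of insert below 0.02 m/s); the robot touches nothing.
It fails at once if another plate of the rack, or any dish, jar, bottle or box is shifted by more than 30 mm or knocked over (distance of any of adapter_mid, adapter_small, dishes, jar_a, jar_b, reagent, slide_box from where it was at the start of the episode above 0.03 m or angle between any of jar_a, jar_b, reagent's own z axis and vertical above 0.6 rad).
It fails at once if the insert is dropped into the opening: it moves faster than 0.4 m/s within 30 mm of its seat (distance between insert_center and seat below 0.03 m and linear speed of insert above 0.4 m/s).
It also fails if it takes over 72 s, if anything falls off the work surface, if the arm or the gripper's body presses on something with over 40 N, if the wrist force passes 120 N, or if a joint passes its speed limit or range.

ROBOT

A 7-joint arm with a two-finger parallel gripper is mounted at the origin on the work surface. World frame = base frame: x ahead of the robot, y to its left, z up, the work surface at z = 0. Lengths are in m, angles in rad, forces in N, time in s.
With the tool pointing down it reaches from about 0.425 to 0.8 m from the base axis. Payload 8.3 kg.
Tool frame: the origin (TCP) lies at the very end of the fingers, on their centre line; the grasp point (between the pads) lies r.tcp_to_grasp behind it (r.tcp_to_grasp is the distance from the TCP to the grasp point, in m); z points along the fingers, y is the direction in which the jaws open and shut (so a half turn about z gives the same grasp; the last joint's range is limited). The gripper opens to 85 mm and grips with 20 to 120 N. Pads are 22 mm wide; open, the fingers measure 114 mm over their backs; the gripper's body (76 mm by 85 mm) begins 54 mm behind the grasp point. The pads swing forward as they close: fully open they stand 13 mm farther back than shut.
Start: joints at [1.091, 0.383, 0.016, 1.37, -0.006, 1.388, -0.046], TCP at [0.253, -0.571, 0.231] pointing down, gripper open.
Joint ranges: [-2.95, 2.95], [-0.25, 2.06], [-1.52, 1.56], [0.18, 2.33], [-1.44, 4.58], [0.02, 2.06], [-3.01, 3.01]. Speed limits (rad/s): [2.39, 2.39, 3.01, 3.01, 3.14, 3.14, 3.14].

INTERFACE

Orientations are given as [roll, pitch, yaw] about the fixed x, y, z axes, in that order (R = Rz(yaw) Ry(pitch) Rx(roll)).
In Python, from workcell import r gives the robot as it stands.
- The arm moves only by the shell command python3 -m jog 'ROWS' [OPENING] [FORCE]. ROWS is JSON, a list of rows, each a list of 4 numbers: the shift along the tool's x, y, z in m, then the turn about the tool's z in rad. A call has 1 to 10 rows; each row shifts and turns the commanded pose from where the row before left it, along the tool's axes as they then stand; what a row does not reach is not made up. A row lasts 1/10 s, in which the tool goes at most 50 mm and 8.59 degrees, less where a joint would pass 70% of its speed; a pose out of reach is approached as far as the arm can. A call is refused whole if a number of a shift passes 0.05 or a number of a turn 0.15, either way. A call with a gripper value outside its range is refused whole. OPENING is the opening in per cent of the stroke, from 0 (shut) to 100 (fully open), set as the call begins (- or left out, the last holds). The fingers move at their own pace and stop on an object; FORCE is the grip in N (left out, the last holds). Time passes only in rows, so rows that do not move let the fingers close. It gives the time, the measured TCP pose, the force and the opening at its end, in the units of the state.
- r.get_obs(): the state, without advancing time (a new reading comes with each control period).
- r.get_image(name): name is "scene" or "top"; returns a dict with "color" (384x512x3 uint8, red, green, blue), "range_z" (384x512 float32, m along the optical axis (not along the pixel's ray), 0 where there is no reading), "mtx" (3x3 intrinsics, pixels), "k1" (the pictures are not rectified: a ray, as slopes to the right and down, at radius r is drawn at 1 + k1 r^2 times it, then the intrinsics apply), "view" (4x4, takes a point from world to camera coordinates). Camera axes: x right, y down, z forward; pixel columns grow to the right and rows downward; lengths in m; the calibration is good to about 2 mm. A picture is of the moment at which its call begins.
- r.sign_off(): hands the job in, once; it reports no verdict.
Trained networks look in the newest picture that a camera, given by its name, has taken for a name from the list of things; names that differ only in an ending like _2 or _b are one class to them, and where a whole thing is asked for, a point or a joint stands for the part that bears it (a point fixed in the world has none). Each returns a list of dicts, best first, with "conf" (0 to 1); they miss things now and then, are a little off and sometimes report something else, mostly with a low value. They report only what shows in the picture. A call takes as long as a camera call. They do not tell look-alikes from the thing itself.
- r.boxes_of(camera, name): "point" ([column, row] in pixels, amid what is visible of it).
The state is a dict: "time_s": time; "qpos": joint angles; "dq": joint speeds; "effort": joint torques, N m; "position": TCP position; "orientation": TCP orientation; "force": force on the tool from outside, world axes, zero at the start; "torque": the same for the moment, N m; "opening": opening from 0.0 (shut) to 1.0 (fully open).
Only numpy, scipy, OpenCV 4.12 (cv2) and the standard library are available. Lean on these libraries where they do the work, as an engineer would, in place of code of your own. Each camera call takes 0.05 s, during which the arm holds its last target. There are 200 camera calls.

## Working session

There is one attempt and no reset: what is moved stays moved. The work goes in short steps, Python scripts to look and compute and a shell command to move; the robot and the scene stay as the last step left them, time stands still between calls to the robot, and variables do not carry over. Pictures are saved under pics/ and viewed, about 8 in all and at most 12, crops included, and the job is handed in when it is done.

```bash
mkdir -p pics; ls
cat > h.py <<'E'
import numpy as np, cv2
from workcell import r
def px2w(im,uv,rz=None):
    u,v=uv; K=im["mtx"]
    d=np.array([(u-K[0,2])/K[0,0],(v-K[1,2])/K[1,1]]); s=d.copy()
    for _ in range(20): s=d/(1+im["k1"]*(s@s))
    z=im["range_z"][int(round(v)),int(round(u))] if rz is None else rz
    return (np.linalg.inv(im["view"])@np.array([s[0]*z,s[1]*z,z,1]))[:3]
def cloud(im):
    K=im["mtx"];h,w=im["range_z"].shape
    u,v=np.meshgrid(np.arange(w),np.arange(h))
    d=np.stack([(u-K[0,2])/K[0,0],(v-K[1,2])/K[1,1]],-1); s=d.copy()
    for _ in range(20): s=d/(1+im["k1"]*(s**2).sum(-1,keepdims=True))
    z=im["range_z"]; P=np.stack([s[...,0]*z,s[...,1]*z,z,np.ones_like(z)],-1)
    return (P@np.linalg.inv(im["view"]).T)[...,:3], z>0
def w2px(im,p):
    c=im["view"]@np.append(p,1); s=c[:2]/c[2]; s=s*(1+im["k1"]*(s@s))
    return im["mtx"][:2,:2]@s+im["mtx"][:2,2]
E
python3 - <<'E'
from h import *
out=[]
for n in ("scene","top"):
    im=r.get_image(n); np.save(n+".npy",im,allow_pickle=True)
    cv2.imwrite(f"pics/{n}0.png",im["color"][...,::-1])
    print(n,im["k1"],np.linalg.inv(im["view"])[:3,3].round(3))
    for t in ["insert","stand","lever_knob","catch","rack","adapter_mid","adapter_small","ejector_near","ejector_far","dishes","jar_a","reagent","slide_box","column","lever_hinge"]:
        for b in r.boxes_of(n,t)[:3]:
            print(t,round(b["conf"],2),np.round(b["point"]),px2w(im,b["point"]).round(3))
o=r.get_obs();print(o["time_s"],o["position"],o["orientation"],o["force"],r.tcp_to_grasp)
E
```

```text
pics
scene 0.05756594860358392 [ 1.197 -0.665  1.297]
insert 0.9 [174. 233.] [ 0.452 -0.379  0.094]
insert 0.85 [115. 283.] [ 0.453 -0.584  0.05 ]
insert 0.77 [148. 176.] [ 0.193 -0.308  0.054]
stand 0.82 [363. 143.] [0.574 0.29  0.088]
lever_knob 0.42 [299. 150.] [0.454 0.114 0.088]
catch 0.81 [361. 140.] [0.559 0.296 0.086]
catch 0.65 [176. 232.] [ 0.454 -0.373  0.093]
rack 0.91 [182. 264.] [ 0.505 -0.401  0.009]
adapter_mid 0.9 [170. 222.] [ 0.41  -0.363  0.087]
adapter_small 0.96 [182. 251.] [ 0.499 -0.388  0.061]
adapter_small 0.61 [362. 144.] [0.573 0.287 0.088]
ejector_far 0.31 [319. 238.] [ 0.715 -0.045  0.031]
dishes 0.55 [316. 238.] [ 0.707 -0.052  0.03 ]
jar_a 0.74 [244. 186.] [ 0.435 -0.106  0.062]
jar_a 0.62 [275. 248.] [ 0.667 -0.179  0.063]
reagent 0.9 [367. 228.] [0.808 0.044 0.102]
slide_box 0.73 [249. 292.] [ 0.715 -0.318  0.039]
column 0.7 [363. 140.] [0.564 0.3   0.087]
column 0.28 [172. 234.] [ 0.45  -0.385  0.092]
lever_hinge 0.47 [298. 149.] [0.457 0.108 0.099]
top -0.10831518333148538 [ 0.429 -0.104  1.326]
insert 0.89 [401. 211.] [ 0.453 -0.581  0.1  ]
insert
[... 172 characters left out ...]
0.095]
lever_knob 0.64 [157. 176.] [0.556 0.294 0.086]
catch 0.9 [158. 175.] [0.562 0.291 0.086]
catch 0.62 [225. 113.] [0.783 0.049 0.12 ]
rack 0.63 [333. 210.] [ 0.451 -0.347  0.059]
adapter_small 0.48 [342. 198.] [ 0.494 -0.372  0.084]
dishes 0.84 [248. 142.] [ 0.698 -0.031  0.036]
dishes 0.26 [287. 151.] [ 0.661 -0.178  0.061]
jar_a 0.62 [265. 213.] [ 0.434 -0.102  0.067]
jar_a 0.46 [285. 154.] [ 0.652 -0.169  0.064]
reagent 0.75 [223. 114.] [0.783 0.057 0.113]
slide_box 0.74 [322. 141.] [ 0.709 -0.309  0.032]
column 0.57 [155. 175.] [0.561 0.3   0.083]
1.6 [ 0.25303927 -0.57145822  0.23125147] [-3.14146196e+00 -2.51725046e-05  4.16807643e-01] [ 0.4139358   0.7865088  -0.30987836] 0.0187
```

View pics/scene0.png

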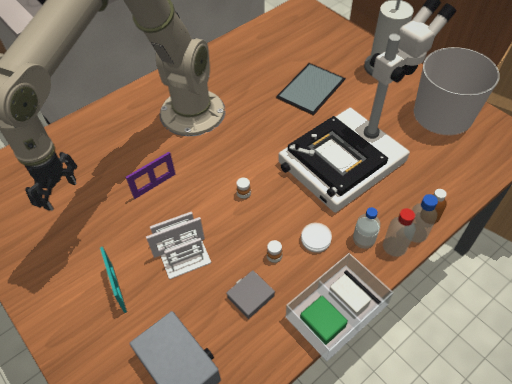

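View pics/top0.png

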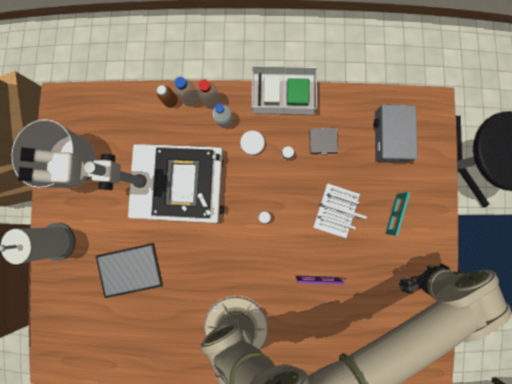

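Run:
```python
from h import *
tiles=[]
for n in ("scene","top"):
    im=np.load(n+".npy",allow_pickle=True).item(); print(n,im["mtx"][0,0])
    P,ok=cloud(im)
    m=ok&(P[...,0]>.3)&(P[...,0]<.6)&(P[...,1]>-.52)&(P[...,1]<-.25)
    for lo,hi in((.03,.06),(.06,.085),(.085,.1),(.1,.125)):
        q=P[m&(P[...,2]>lo)&(P[...,2]<hi)]
        if len(q)>3: 
            (c,s,a)=cv2.minAreaRect(q[:,:2].astype(np.float32)*1000); print(lo,len(q),np.round(c),np.round(s),round(a,1),q[:,2].max().round(3))
    q=P[ok&(P[...,2]>.078)&(P[...,2]<.092)&(P[...,0]>.3)&(P[...,0]<.8)&(P[...,1]>.05)&(P[...,1]<.5)]
    print("stage",len(q),[np.round(x,1) for x in cv2.minAreaRect(q[:,:2].astype(np.float32)*1000)],np.median(q[:,2]))
    def ortho(x0,x1,y0,y1,z,res=.0005):
        xs=np.arange(x1,x0,-res);ys=np.arange(y1,y0,-res)
        Y,X=np.meshgrid(ys,xs); Q=np.stack([X,Y,np.full_like(X,z),np.ones_like(X)],-1)@im["view"].T
        s=Q[...,:2]/Q[...,2:3]; s=s*(1+im["k1"]*(s**2).sum(-1,keepdims=True))
        u=s*[im["mtx"][0,0],im["mtx"][1,1]]+im["mtx"][:2,2]
        return cv2.remap(im["color"],u[...,0].astype(np.float32),u[...,1].astype(np.float32),cv2.INTER_CUBIC)
    a=ortho(.42,.70,.10,.44,.085,.001)
    b=ortho(.34,.58,-.50,-.26,.116,.001)
    tiles.append(np.hstack([cv2.resize(a,(420,346)),cv2.resize(b,(346,346))]))
v=np.vstack(tiles); print(v.shape); v=cv2.resize(v,(660,598)); cv2.imwrite("pics/ortho.png",v[...,::-1])
```

```text
scene 492.4060914434004
0.03 562 [ 457. -377.] [160. 126.] 71.6 0.06
0.06 487 [ 460. -377.] [161. 123.] 71.4 0.085
0.085 304 [ 450. -375.] [159. 103.] 72.4 0.1
0.1 326 [ 436. -371.] [160.  45.] 74.6 0.124
stage 2742 [array([595.8, 218.7]), array([287.7, 380.8]), np.float64(82.5)] 0.08501534793427346
top 349.58835670996365
0.03 331 [ 450. -372.] [150. 140.] 73.5 0.06
0.06 140 [ 450. -372.] [149. 137.] 71.7 0.085
0.085 106 [ 451. -363.] [138.  98.] 77.2 0.1
0.1 119 [ 449. -374.] [163.   8.] 73.3 0.121
stage 2721 [array([606.2, 212.3]), array([278.9, 402.5]), np.float64(82.8)] 0.0844947079132099
(692, 766, 3)
```

View pics/ortho.png

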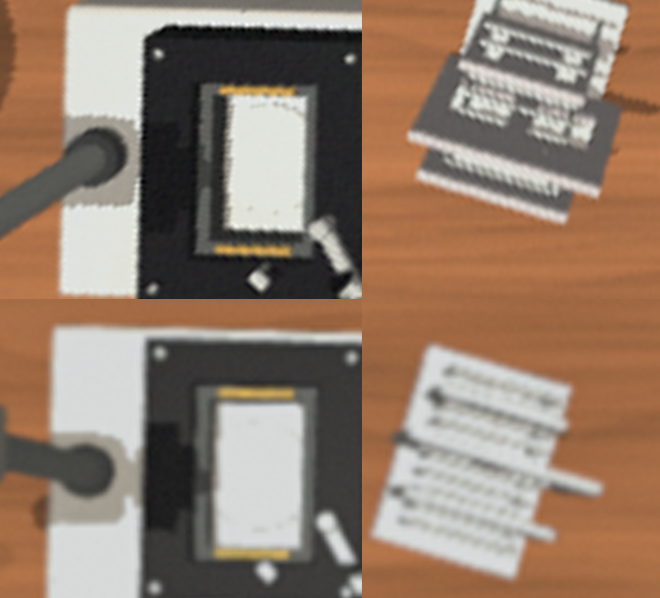

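```bash
cat >> h.py <<'E'
def yellow(n,im,z=.082):
    c=cv2.cvtColor(im["color"],cv2.COLOR_RGB2HSV).astype(int)
    m=(c[...,0]>12)&(c[...,0]<26)&(c[...,1]>120)&(c[...,2]>120)
    P,ok=cloud(im); m&=(P[...,0]>.42)&(P[...,0]<.66)&(P[...,1]>.13)&(P[...,1]<.28)&(P[...,2]>.06)
    k,l,s,ct=cv2.connectedComponentsWithStats(m.astype(np.uint8),connectivity=8)
    res=[]
    for i in range(1,k):
        if s[i,4]>8:
            C=np.linalg.inv(im["view"])[:3,3]; d=px2w(im,ct[i],1.0)-C
            res.append(C+d*(z-C[2])/d[2])
    return np.array(res)
def pix_plane(im,uv,z):
    C=np.linalg.inv(im["view"])[:3,3]; d=px2w(im,uv,1.0)-C
    return C+d*(z-C[2])/d[2]
E
python3 - <<'E'
from h import *
for n in ("scene","top"):
    im=np.load(n+".npy",allow_pickle=True).item()
    y=yellow(n,im); print(n,y.round(4).tolist())
    if len(y)==2:
        a,b=sorted(y,key=lambda p:p[0]);d=b-a; print("centre",((a+b)/2).round(4),"dist",np.hypot(*d[:2]),"ang",np.degrees(np.arctan2(d[1],d[0])))
    P,ok=cloud(im)
    m=ok&(P[...,0]>.3)&(P[...,0]<.6)&(P[...,1]>-.52)&(P[...,1]<-.25)&(P[...,2]>.108)
    q=P[m][:,:2]
    L=cv2.fitLine(q.astype(np.float32),cv2.DIST_HUBER,0,.001,.001).ravel(); t=(q-L[2:])@L[:2]
    print("insert",len(q),np.degrees(np.arctan2(L[1],L[0])),t.max()-t.min(),L[2:]+L[:2]*(t.max()+t.min())/2)
    for z0,z1,nm in((.086,.1,'mid'),(.076,.09,'small')):
        pass
    m=ok&(P[...,0]>.4)&(P[...,0]<.55)&(P[...,1]>.06)&(P[...,1]<.2)&(P[...,2]>.1)&(P[...,2]<.13)
    print("knob pts",m.sum(),np.median(P[m],0).round(3))
E
```

```text
scene [[0.4647, 0.202, 0.082], [0.6144, 0.2014, 0.082]]
centre [0.5396 0.2017 0.082 ] dist 0.1496455153786667 ang -0.2296362436132248
insert 243 73.09587 0.16038468693533733 [ 0.45165833 -0.37483403]
knob pts 42 [0.452 0.11  0.109]
top [[0.6124, 0.1985, 0.082], [0.4608, 0.2002, 0.082]]
centre [0.5366 0.1994 0.082 ] dist 0.1516659608416793 ang -0.646028018381047
insert 111 73.462234 0.15786585587347174 [ 0.44910582 -0.37298979]
knob pts 27 [0.446 0.11  0.109]
```

```bash
python3 -m jog '[[0,0,0,-0.1437],[0,0,0,-0.1437],[0,0,0,-0.1437],[0,0,0,-0.1437],[0,0,0,-0.1437],[0,0,0,-0.1437],[0.035,0.0189,0,0],[0.035,0.0189,0,0],[0.035,0.0189,0,0],[0.035,0.0189,0,0]]' 45 40
python3 -m jog '[[0.035,0.0189,0,0],[0.035,0.0189,0,0],[0.035,0.0189,0,0],[0,0,0.04,0],[0,0,0.03,0],[0,0,0,0],[0,0,0,0]]'
```

```text
time_s: 2.6
position: [0.3666, -0.458, 0.2315]
orientation: [3.141, 0.0, 1.279]
force: [0.6, -0.0, -0.0]
opening: 0.449
time_s: 3.3
position: [0.45, -0.3751, 0.1618]
orientation: [-3.141, -0.0, 1.279]
force: [-0.1, -0.0, 1.0]
opening: 0.447
```

```bash
python3 -m jog '[[0,0,0.03,0],[0,0,0.02,0],[0,0,0.02,0],[0,0,0,0],[0,0,0,0]]'
python3 -m jog '[[0,0,0,0],[0,0,0,0],[0,0,0,0],[0,0,0,0],[0,0,0,0],[0,0,0,0]]' 0 60
python3 -m jog '[[0,0,-0.02,0],[0,0,-0.03,0],[0,0,-0.04,0],[0,0,-0.04,0],[0,0,0,0],[0,0,0,0]]'
python3 - <<'E'
from h import *
im=r.get_image("scene"); cv2.imwrite("pics/s1.png",im["color"][...,::-1][120:330,60:330]); o=r.get_obs(); print(o["force"],o["qpos"])
E
```

```text
time_s: 3.8
position: [0.451, -0.3758, 0.0933]
orientation: [3.139, 0.001, 1.278]
force: [0.1, -0.5, 0.4]
opening: 0.449
time_s: 4.4
position: [0.4506, -0.3755, 0.0932]
orientation: [3.14, 0.001, 1.279]
force: [-2.9, 1.5, 7.7]
opening: 0.083
time_s: 5.0
position: [0.4506, -0.3751, 0.2225]
orientation: [3.139, 0.001, 1.279]
force: [-0.4, -0.5, -3.0]
opening: 0.078
[ 0.14622883  0.33509377 -3.27422202] [ 0.84118634  0.31697337 -0.2574758   1.49043814  0.0815345   1.34531684
  0.28592646]
```

View pics/s1.png

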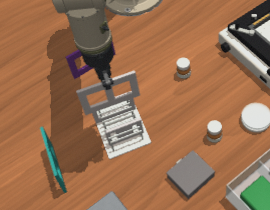

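```bash
python3 -m jog '[[0,0,0,0.142],[0,0,0,0.142],[0,0,0,0.142],[0,0,0,0.142],[0,0,0,0.142],[0,0,0,0.142],[0,0,0,0.142],[0,0,0,0.142],[0,0,0,0.142],[0,0,0,0]]'
python3 -m jog '[[0.0203,-0.046,0,0],[0.0203,-0.046,0,0],[0.0203,-0.046,0,0],[0.0203,-0.046,0,0],[0.0203,-0.046,0,0],[0,0,0.03,0],[0,0,0.04,0],[0,0,0.03,0],[0,0,0.02,0],[0,0,0,0]]'
```

```text
time_s: 6.05
position: [0.4494, -0.3743, 0.2193]
orientation: [-3.139, 0.003, -0.001]
force: [1.2, -0.6, -2.8]
opening: 0.077
time_s: 7.05
position: [0.5478, -0.1454, 0.0969]
orientation: [-3.139, 0.008, 0.005]
force: [-0.7, -0.2, -2.0]
opening: 0.08
```

```bash
python3 -m jog '[[0.003,0,0.006,0],[0,0,0.005,0],[0,0,0,0],[0,0,0,0]]'
python3 -m jog '[[0,0,0,0],[0,0,0,0],[0,0,0,0],[0,0,0,0],[0,0,0,0]]' 60
python3 -m jog '[[0,-0.005,0,0],[0,-0.005,0,0],[0,-0.005,0,0],[0,-0.005,0,0],[0,-0.005,0,0],[0,-0.005,0,0],[0,-0.005,0,0],[0,0,0,0]]'
python3 - <<'E'
from h import *
im=r.get_image("scene"); cv2.imwrite("pics/s2.png",cv2.resize(im["color"][...,::-1][120:270,200:360],None,fx=3,fy=3)); o=r.get_obs(); print(o["force"])
E
```

```text
time_s: 7.45
position: [0.5543, -0.1461, 0.091]
orientation: [3.141, -0.001, 0.001]
force: [0.8, -0.6, -2.4]
opening: 0.079
time_s: 7.95
position: [0.5541, -0.146, 0.0905]
orientation: [-3.142, -0.0, 0.001]
force: [0.2, -0.1, 0.1]
opening: 0.598
time_s: 8.75
position: [0.554, -0.1098, 0.0904]
orientation: [-3.141, -0.0, 0.002]
force: [0.6, 0.3, -0.6]
opening: 0.597
[-0.59788156  0.18482252 -0.48627065]
```

View pics/s2.png

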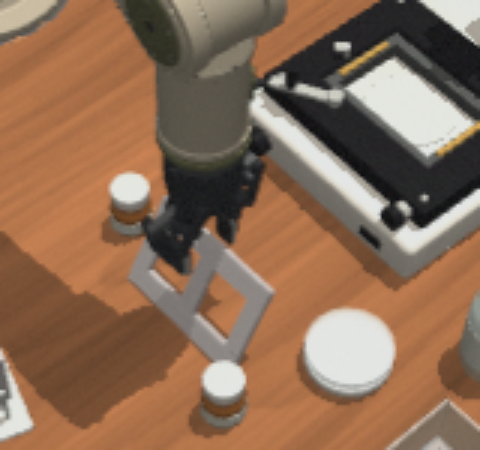

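Run:
```python
from h import *
im=r.get_image("scene"); P,ok=cloud(im)
for u0 in (.49,.51,.60,.615):
    q=P[ok&(abs(P[...,0]-u0)<.006)&(P[...,1]>-.2)&(P[...,1]<-.03)&(P[...,2]>.012)&(P[...,2]<.15)]
    q=q[q[:,1].argsort()]; print(u0,(q[::max(1,len(q)//8),1:]*1000).round().tolist(), (q[q[:,2].argmax()]*1000).round())
```

```text
0.49 [[-144.0, 17.0], [-141.0, 13.0], [-138.0, 18.0], [-135.0, 18.0], [-132.0, 26.0], [-128.0, 30.0], [-126.0, 31.0], [-123.0, 39.0], [-122.0, 32.0]] [ 495. -123.   39.]
0.51 [[-146.0, 13.0], [-142.0, 15.0], [-141.0, 19.0], [-140.0, 17.0], [-139.0, 13.0], [-137.0, 16.0], [-137.0, 26.0], [-136.0, 25.0], [-134.0, 26.0], [-132.0, 20.0], [-128.0, 24.0], [-128.0, 22.0]] [ 516. -137.   26.]
0.6 [[-144.0, 13.0], [-136.0, 20.0], [-132.0, 17.0], [-91.0, 73.0], [-88.0, 72.0], [-84.0, 83.0], [-82.0, 83.0], [-79.0, 87.0], [-77.0, 89.0], [-71.0, 86.0]] [596. -77.  94.]
0.615 [[-147.0, 12.0], [-137.0, 18.0], [-133.0, 20.0], [-122.0, 26.0], [-108.0, 48.0], [-97.0, 64.0], [-89.0, 67.0], [-83.0, 79.0], [-77.0, 88.0]] [620. -79.  90.]
```

```bash
python3 -m jog '[[0,0,0.012,0],[0,0,0.008,0],[0,-0.005,0.003,0],[0,-0.005,0.004,0],[0,-0.005,0.005,0],[0,-0.005,0.006,0],[0,-0.005,0.007,0],[0,-0.005,0.007,0],[0,-0.004,0.007,0],[0,0,0,0]]'
python3 - <<'E'
from h import *
im=r.get_image("scene"); P,ok=cloud(im)
cv2.imwrite("pics/s3.png",cv2.resize(im["color"][...,::-1][120:270,200:360],None,fx=3,fy=3))
for u0 in (.49,.51,.60,.615):
    q=P[ok&(abs(P[...,0]-u0)<.006)&(P[...,1]>-.2)&(P[...,1]<-.03)&(P[...,2]>.012)&(P[...,2]<.15)]
    q=q[q[:,1].argsort()]; print(u0,(q[::max(1,len(q)//8),1:]*1000).round().tolist())
E
```

```text
time_s: 9.85
position: [0.553, -0.076, 0.03]
orientation: [-3.141, 0.002, 0.002]
force: [-0.1, -0.6, -0.1]
opening: 0.6
0.49 [[-119.0, 13.0], [-116.0, 13.0], [-98.0, 16.0], [-97.0, 14.0]]
0.51 [[-125.0, 14.0], [-124.0, 13.0], [-116.0, 12.0]]
0.6 [[-135.0, 13.0], [-135.0, 12.0], [-128.0, 13.0], [-50.0, 13.0], [-47.0, 14.0], [-45.0, 14.0], [-44.0, 12.0], [-40.0, 14.0], [-35.0, 13.0], [-35.0, 18.0], [-32.0, 12.0]]
0.615 [[-138.0, 14.0], [-133.0, 13.0], [-131.0, 13.0], [-126.0, 14.0], [-124.0, 13.0], [-124.0, 13.0], [-108.0, 14.0], [-100.0, 13.0], [-74.0, 13.0], [-45.0, 13.0]]
```

View pics/s3.png

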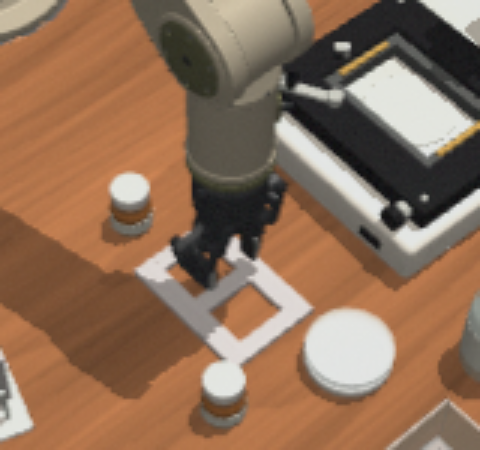

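```bash
python3 -m jog '[[0,0,-0.03,0],[0,0,-0.04,0],[0,0,-0.04,0],[0,0,0,-0.1428],[0,0,0,-0.1428],[0,0,0,-0.1428],[0,0,0,-0.1428],[0,0,0,-0.1428],[0,0,0,-0.1428],[0,0,0,-0.1428]]' 65
python3 -m jog '[[0,0,0,-0.1428],[0,0,0,-0.1428],[0,0,0,-0.1428],[0,0,0,-0.1428],[0,0,0,0]]'
cat >> h.py <<'E'
def plate(im,lo,hi,box):
    """grey aluminium on top: colour mask, rect"""
    P,ok=cloud(im); c=cv2.cvtColor(im["color"],cv2.COLOR_RGB2HSV)
    m=ok&(P[...,0]>box[0])&(P[...,0]<box[1])&(P[...,1]>box[2])&(P[...,1]<box[3])&(P[...,2]>lo)&(P[...,2]<hi)&(c[...,1]<60)&(c[...,2]>70)
    v,u=np.nonzero(m); q=np.array([pix_plane(im,(a,b),(BASE+.008)) for a,b in zip(u,v)])[:,:2]
    return q,cv2.minAreaRect(q.astype(np.float32)*1000)
BASE=0.0
E
python3 - <<'E'
from h import *
for n in("scene","top"):
    im=r.get_image(n); np.save("a_"+n+".npy",im,allow_pickle=True)
    q,R=plate(im,.004,.025,(.45,.66,-.155,0)); print(n,len(q),R)
    print(r.boxes_of(n,"insert")[:2])
o=r.get_obs();print(o["position"],o["orientation"])
E
```

```text
time_s: 10.9
position: [0.554, -0.0775, 0.1417]
orientation: [3.141, -0.0, 1.006]
force: [-0.6, 0.2, 0.4]
opening: 0.651
time_s: 11.4
position: [0.554, -0.0776, 0.1416]
orientation: [3.141, 0.0, 1.573]
force: [0.5, 0.5, -0.0]
opening: 0.652
scene 985 ((555.83642578125, -85.74566650390625), (112.00395202636719, 162.46287536621094), 89.91932678222656)
[{'point': [148.0, 173.8], 'conf': 0.81}, {'point': [276.8, 214.9], 'conf': 0.75}]Traceback (most recent call last):
  File "<stdin>", line 4, in <module>
  File "h.py", line 37, in plate
    v,u=np.nonzero(m); q=np.array([pix_plane(im,(a,b),(BASE+.008)) for a,b in zip(u,v)])[:,:2]
                         ~~~~~~~~~~~~~~~~~~~~~~~~~~~~~~~~~~~~~~~~~~~~~~~~~~~~~~~~~~~~~~~^^^^^^
IndexError: too many indices for array: array is 1-dimensional, but 2 were indexed
```

```bash
python3 -m jog '[[-0.009,0.001,0.03,0],[0,0,0.04,0],[0,0,0.035,0],[0,0,0.02,0],[0,0,0.01,0],[0,0,0,0],[0,0,0,0]]' 55
python3 -m jog '[[0,0,0,0],[0,0,0,0],[0,0,0,0],[0,0,0,0],[0,0,0,0],[0,0,0,0]]' 0 60
```

```text
time_s: 12.25
position: [0.5558, -0.086, 0.0074]
orientation: [3.14, 0.0, 1.571]
force: [0.5, 0.3, -0.2]
opening: 0.55
time_s: 12.85
position: [0.5562, -0.0861, 0.0082]
orientation: [3.139, 0.001, 1.572]
force: [-2.0, 0.3, 8.1]
opening: -0.002
```

```bash
python3 -m jog '[[0,0,-0.01,0],[0,0,0,0],[0,0,0,0],[0,0,0,0],[0,0,0.01,0],[0,0,0.004,0],[0,0,0.003,0],[0,0,0,0],[0,0,0,0]]' 55
python3 - <<'E'
from h import *
im=r.get_image("scene")
q,R=plate(im,.004,.025,(.45,.66,-.155,0)); print(len(q),R)
E
```

```text
time_s: 13.75
position: [0.5548, -0.0859, -0.0009]
orientation: [-3.141, -0.0, 1.572]
force: [0.7, 0.4, 1.3]
opening: 0.548
696 ((568.538818359375, -86.02621459960938), (182.1319122314453, 111.9220199584961), 0.04887758195400238)
```

```bash
python3 -m jog '[[0,0,-0.002,0],[0,0,0,0],[0,0,0,0],[0,0,0,0],[0,0,0,0],[0,0,0,0]]' 0 60
```

```text
time_s: 14.4
position: [0.5556, -0.086, 0.0023]
orientation: [3.14, 0.0, 1.572]
force: [0.0, 0.2, 6.1]
opening: 0.208
```

```bash
python3 -m jog '[[0,0,-0.02,0],[0,0,-0.04,0],[0,0,-0.045,0],[0,0,-0.045,0],[0.04,-0.0027,0,0],[0.048,-0.0027,0,0],[0.048,-0.0027,0,0],[0.048,-0.0027,0,0],[0.048,-0.0027,0,0],[0.048,-0.0027,0,0]]'
python3 -m jog '[[0.008,0,0,0],[0,0,0,0],[0,0,0,0]]'
python3 - <<'E'
from h import *
import h
for n in("scene","top"):
    im=r.get_image(n); np.save("b_"+n+".npy",im,allow_pickle=True)
    if n=="scene":
        z=r.get_obs()["position"][2]; h.BASE=z-.002
        q,R=plate(im,.125,.18,(.44,.64,.12,.29)); print(n,len(q),R,z)
        cv2.imwrite("pics/s4.png",cv2.resize(im["color"][...,::-1][80:230,250:430],None,fx=4,fy=4,interpolation=cv2.INTER_CUBIC))
E
```

```text
time_s: 15.4
position: [0.5377, 0.1955, 0.1512]
orientation: [-3.141, 0.0, 1.571]
force: [0.7, -0.2, -2.5]
opening: 0.209
time_s: 15.7
position: [0.5384, 0.2006, 0.1508]
orientation: [-3.141, 0.001, 1.571]
force: [0.7, -1.1, -3.0]
opening: 0.209
scene 805 ((541.12744140625, 199.06455993652344), (114.41531372070312, 163.17665100097656), 89.96674346923828) 0.15088766578792961
```

View pics/s4.png

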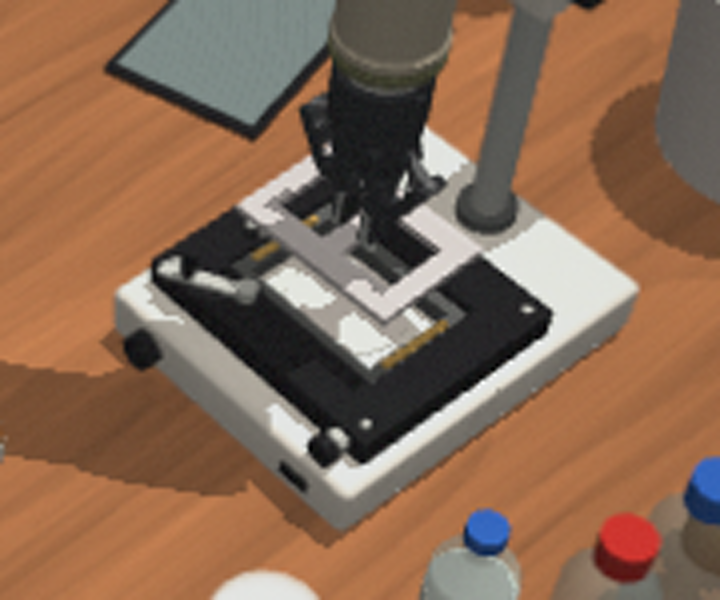

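```bash
python3 -m jog '[[0.001,0.001,0.025,0],[0,0,0.02,0],[0,0,0.012,0],[0,0,0,0],[0,0,0,0]]'
python3 - <<'E'
from h import *
import h
for n in("scene","top"):
    im=r.get_image(n); np.save("c_"+n+".npy",im,allow_pickle=True)
    o=r.get_obs(); z=o["position"][2]; h.BASE=z-.002
    q,R=plate(im,z-.012,z+.02,(.44,.64,.12,.29)); P,ok=cloud(im)
    m=ok&(P[...,2]>z-.012)&(P[...,2]<z+.02)&(abs(P[...,0]-.54)<.08)&(abs(P[...,1]-.2)<.05)
    print(n,len(q),R,o["position"],np.median(P[m],0))
    # rectify at plate top height
    xs=np.arange(.65,.43,-.0005);ys=np.arange(.29,.11,-.0005)
    Y,X=np.meshgrid(ys,xs);Q=np.stack([X,Y,np.full_like(X,z+.006),np.ones_like(X)],-1)@im["view"].T
    s=Q[...,:2]/Q[...,2:3]; s=s*(1+im["k1"]*(s**2).sum(-1,keepdims=True)); u=(s*[im["mtx"][0,0],im["mtx"][1,1]]+im["mtx"][:2,2]).astype(np.float32)
    t=cv2.remap(im["color"],u[...,0],u[...,1],cv2.INTER_CUBIC); np.save("o_"+n,t)
v=np.hstack([np.load("o_scene.npy"),np.load("o_top.npy")]);print(v.shape);cv2.imwrite("pics/o2.png",v[...,::-1])
E
```

```text
time_s: 16.3
position: [0.5398, 0.2024, 0.0949]
orientation: [3.141, -0.0, 1.571]
force: [-0.6, -0.1, -2.0]
opening: 0.202
scene 846 ((536.3355102539062, 189.15756225585938), (189.67556762695312, 136.7264862060547), 9.29572868347168) [0.540086   0.2028667  0.09540455] [0.55599079 0.18090756 0.10056506]
top 551 ((539.0699462890625, 183.67315673828125), (186.60438537597656, 107.1116714477539), 11.4180326461792) [0.54017174 0.20307618 0.09557988] [0.54819687 0.16685974 0.10087724]
(441, 720, 3)
```

View pics/o2.png

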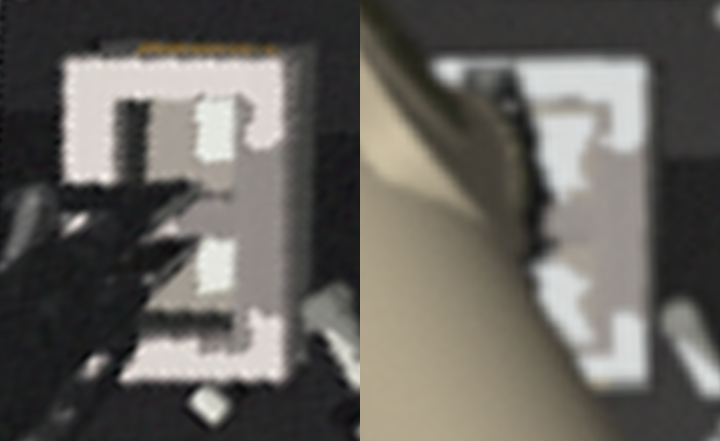

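```bash
python3 -m jog '[[0,-0.002,0.003,0],[0,0,0.003,0],[0,0,0.002,0],[0,0,0.002,0],[0,0,0,0],[0,0,0,0]]'
python3 -m jog '[[0,0,0.002,0],[0,0,0.001,0],[0,0,0.001,0],[0,0,0,0]]'
```

```text
time_s: 17.0
position: [0.5374, 0.2028, 0.0843]
orientation: [-3.141, 0.0, 1.572]
force: [-1.2, -1.2, -1.8]
opening: 0.204
time_s: 17.4
position: [0.5378, 0.2029, 0.0818]
orientation: [3.14, 0.0, 1.572]
force: [-4.9, -3.9, 10.3]
opening: 0.206
```

```bash
python3 -m jog '[[-0.0007,-0.0007,0.001,0],[0,0,0.001,0],[0,0,0.001,0],[0,0,0,0]]'
python3 -m jog '[[0,0,0.0015,0],[0,0,0.0015,0],[0,0,0,0]]'
```

```text
time_s: 17.8
position: [0.5378, 0.2028, 0.0795]
orientation: [3.138, -0.001, 1.572]
force: [-3.3, -2.3, 13.5]
opening: 0.206
time_s: 18.1
position: [0.5379, 0.2028, 0.0791]
orientation: [3.137, 0.0, 1.572]
force: [-13.9, -7.8, 36.0]
opening: 0.205
```

```bash
python3 -m jog '[[0,0,-0.002,0],[0,0,0,0],[0,0,0,0],[0,0,0,0],[0,0,-0.03,0],[0,0,-0.04,0],[-0.04,0,-0.03,0],[-0.045,0,0,0],[-0.045,0,0,0],[0,0,0,0]]' 50
python3 - <<'E'
from h import *
t=[]
for n in("scene","top"):
    im=r.get_image(n); np.save("d_"+n+".npy",im,allow_pickle=True)
    P,ok=cloud(im)
    # height of plate vs. stage in local frame
    X=P[...,0]-.538;Y=P[...,1]-.2026
    med=lambda m:(round(float(np.median(P[m&ok][:,2]))*1000,2),int((m&ok).sum()))
    print(n,"ends",med((abs(X-70/1000)<.006)&(abs(Y)<.045)),med((abs(X+.07)<.006)&(abs(Y)<.045)),"rails",med((abs(X)<.06)&(abs(Y-.043)<.007)),med((abs(X)<.06)&(abs(Y+.043)<.007)),"stage",med((abs(X)<.1)&(abs(Y-.075)<.01)),med((abs(X-.1)<.01)&(abs(Y)<.05)),med((abs(X+.11)<.01)&(Y>.0)&(Y<.06)))
    xs=np.arange(.67,.42,-.0006);ys=np.arange(.30,.08,-.0006)
    Y,X=np.meshgrid(ys,xs);Q=np.stack([X,Y,np.full_like(X,.085),np.ones_like(X)],-1)@im["view"].T
    s=Q[...,:2]/Q[...,2:3]; s=s*(1+im["k1"]*(s**2).sum(-1,keepdims=True)); u=(s*[im["mtx"][0,0],im["mtx"][1,1]]+im["mtx"][:2,2]).astype(np.float32)
    t.append(cv2.remap(im["color"],u[...,0],u[...,1],cv2.INTER_CUBIC))
cv2.imwrite("pics/o3.png",np.hstack(t)[...,::-1])
for b in r.boxes_of("top","lever_knob"): print(b)
print(r.get_obs()["position"])
E
```

```text
time_s: 19.1
position: [0.5374, 0.0638, 0.1757]
orientation: [-3.141, 0.004, 1.561]
force: [0.1, -0.5, -0.5]
opening: 0.499
scene ends (86.09, 82) (85.01, 31) rails (84.09, 163) (85.77, 93) stage (85.48, 264) (85.71, 155) (85.74, 10)
top ends (nan, 0) (84.62, 19) rails (85.07, 55) (nan, 0) stage (84.91, 293) (nan, 0) (84.8, 85)
[0.53666898 0.07248253 0.17606945]
  return _methods._mean(a, axis=axis, dtype=dtype,
  ret = ret.dtype.type(ret / rcount)
```

View pics/o3.png

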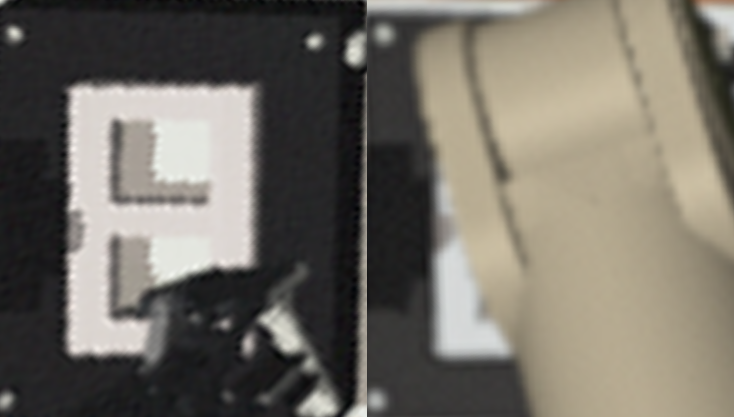

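```bash
python3 -m jog '[[0.044,0.023,0,0],[0.044,0.023,0,0],[0.042,0.024,0,0],[0,0,0.04,0],[0,0,0.03,0],[0,0,0.012,0],[0,0,0,0],[0,0,0.003,0],[0,0,0.003,0],[0,0,0,0]]' 0
```

```text
time_s: 20.25
position: [0.6072, 0.2024, 0.0894]
orientation: [3.14, -0.0, 1.571]
force: [0.2, -0.0, 0.4]
opening: 0.0
```

```bash
python3 -m jog '[[0,0,0.003,0],[0,0,0.002,0],[0,0,0.001,0],[0,0,0.001,0],[0,0,0,0]]'
```

```text
time_s: 20.75
position: [0.6073, 0.2024, 0.0851]
orientation: [3.139, 0.0, 1.571]
force: [-9.7, -4.9, 23.5]
opening: -0.002
```

```bash
python3 -m jog '[[0,0,-0.02,0],[0,-0.046,0,0],[0,-0.047,0,0],[0,-0.047,0,0],[0,0,0.014,0],[0,0,0.003,0],[0,0,0,0],[0,0,0.002,0],[0,0,0.001,0],[0,0,0,0]]'
```

```text
time_s: 21.75
position: [0.4667, 0.2025, 0.0849]
orientation: [3.142, 0.002, 1.572]
force: [-21.9, -8.4, 44.1]
opening: -0.003
```

```bash
python3 -m jog '[[0,0,-0.03,0],[0.0,0,-0.05,0],[0,0,0,0]]'
python3 - <<'E'
from h import *
for n in("scene","top"):
    im=np.load(n+".npy",allow_pickle=True).item(); P,ok=cloud(im)
    m=ok&(abs(P[...,0]-.46)<.08)&(abs(P[...,1]-.12)<.08)&(P[...,2]>.112)&(P[...,2]<.14)
    print(n,(P[m]*1000).round().tolist()[:40])
    print("hinge->px",w2px(im,[.493,.1306,.097]))
    c=im["color"]; u,v=w2px(im,[.47,.12,.1]).astype(int)
    cv2.imwrite(f"pics/k_{n}.png",cv2.resize(c[v-20:v+20,u-25:u+25,::-1],None,fx=8,fy=8,interpolation=cv2.INTER_CUBIC)); print(u-25,v-20)
E
python3 -c "
import cv2,numpy as np
cv2.imwrite('pics/k.png',np.hstack([cv2.imread('pics/k_%s.png'%n) for n in('scene','top')]))"
```

```text
time_s: 22.05
position: [0.4709, 0.2041, 0.1679]
orientation: [3.131, -0.004, 1.571]
force: [0.2, 0.1, 0.0]
opening: 0.002
scene [[439.0, 113.0, 117.0], [446.0, 110.0, 125.0], [445.0, 116.0, 120.0], [447.0, 105.0, 124.0], [449.0, 107.0, 125.0], [451.0, 110.0, 125.0], [454.0, 111.0, 126.0], [448.0, 104.0, 122.0], [453.0, 103.0, 126.0], [451.0, 110.0, 120.0], [454.0, 112.0, 120.0], [445.0, 103.0, 115.0], [447.0, 105.0, 115.0], [453.0, 104.0, 122.0], [451.0, 111.0, 114.0], [452.0, 114.0, 112.0], [453.0, 104.0, 117.0], [455.0, 107.0, 116.0], [456.0, 106.0, 112.0]]
hinge->px [311.2024776  151.89397489]
278 128
top [[449.0, 114.0, 121.0], [449.0, 110.0, 121.0], [449.0, 107.0, 121.0], [450.0, 104.0, 118.0], [446.0, 114.0, 122.0], [446.0, 110.0, 123.0], [446.0, 107.0, 117.0], [446.0, 104.0, 116.0], [442.0, 114.0, 118.0], [442.0, 110.0, 120.0], [442.0, 107.0, 122.0], [443.0, 103.0, 122.0], [439.0, 106.0, 123.0]]
hinge->px [199.9787483  194.66946616]
177 181
```

View pics/k.png

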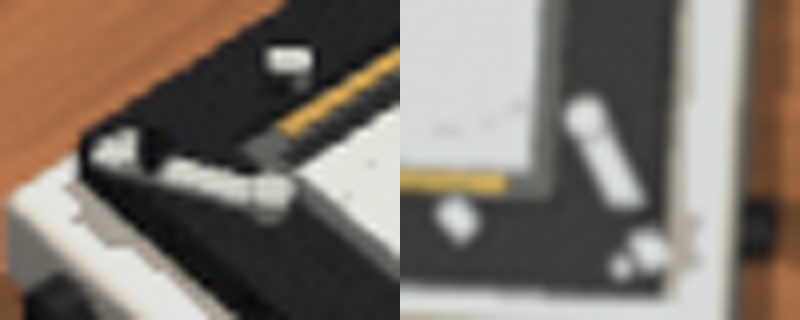

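```bash
python3 -m jog '[[-0.04,-0.007,0,0],[-0.04,-0.007,0,0],[-0.014,-0.006,0,0],[0,0,0,0],[0,0,0,0],[0,0,0,0]]' 50 20
python3 - <<'E'
from h import *
im=r.get_image("scene"); print(r.get_obs()["position"])
q=im["color"]; u,v=w2px(im,[.4475,.109,.121]).astype(int)
cv2.imwrite("pics/k2.png",cv2.resize(q[v-35:v+35,u-45:u+45,::-1],None,fx=7,fy=7,interpolation=cv2.INTER_CUBIC));print(u,v)
E
```

```text
time_s: 22.65
position: [0.4474, 0.1095, 0.1616]
orientation: [3.141, -0.001, 1.573]
force: [-0.6, -0.3, 0.4]
opening: 0.494
[0.44719423 0.10956119 0.16147669]
296 142
```

Position matches; descend and grip the knob.

```bash
python3 -m jog '[[0,0,0.025,0],[0,0,0.02,0],[0,0,0.012,0],[0,0,0,0],[0,0,0,0]]'
python3 -m jog '[[0,0,0,0],[0,0,0,0],[0,0,0,0],[0,0,0,0],[0,0,0,0]]' 0 20
```

```text
time_s: 23.2
position: [0.447, 0.1088, 0.1048]
orientation: [3.142, -0.001, 1.573]
force: [-0.1, 0.5, 0.9]
opening: 0.503
time_s: 23.7
position: [0.4467, 0.1081, 0.1052]
orientation: [3.141, 0.0, 1.572]
force: [-3.0, -1.5, 6.6]
opening: 0.153
```

```bash
python3 -m jog '[[0.0082,-0.003,0,0],[0.0085,-0.0015,0,0],[0.0088,0,0,0],[0.0085,0.0015,0,0],[0,0,0,0]]'
python3 -m jog '[[0.0041,0.0015,0,0],[0.0041,0.0015,0,0],[0.0038,0.0021,0,0],[0.0038,0.0022,0,0],[0,0,0,0]]'
```

```text
time_s: 24.2
position: [0.4416, 0.1436, 0.105]
orientation: [-3.138, 0.0, 1.574]
force: [-12.9, 2.8, 12.3]
opening: 0.149
time_s: 24.7
position: [0.447, 0.1614, 0.1049]
orientation: [-3.135, -0.002, 1.576]
force: [-19.4, 7.7, 15.4]
opening: 0.149
```

```bash
python3 -m jog '[[0.004,-0.001,0,0],[0.004,0.001,0,0],[0.003,0.002,0,0],[0,0,0,0]]'
```

```text
time_s: 25.1
position: [0.4519, 0.1705, 0.1051]
orientation: [-3.14, -0.001, 1.573]
force: [-7.4, 2.9, 6.4]
opening: 0.152
```

Run:
```python
from h import *
im=r.get_image("scene"); np.save("e_scene.npy",im,allow_pickle=True); print(r.get_obs()["force"])
u,v=w2px(im,[.4475,.16,.1]).astype(int)
cv2.imwrite("pics/k3.png",cv2.resize(im["color"][v-35:v+35,u-45:u+45,::-1],None,fx=7,fy=7,interpolation=cv2.INTER_CUBIC));print(u,v)
```

```text
[-7.00945324  3.39388115  6.92535026]
308 138
```

View pics/k3.png

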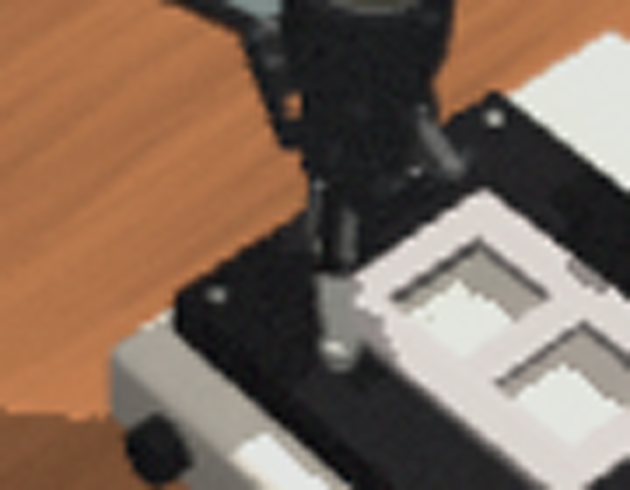

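```bash
python3 -m jog '[[0.002,0.002,0,0],[0.0015,0.0015,0,0],[0,0,0,0]]'; python3 -m jog '[[0.002,0.002,0,0],[0.001,0.001,0,0],[0,0,0,0]]'
```

```text
time_s: 25.45
position: [0.455, 0.1745, 0.1051]
orientation: [-3.14, -0.001, 1.574]
force: [-8.7, 4.4, 7.4]
opening: 0.153
time_s: 25.75
position: [0.4567, 0.1766, 0.1049]
orientation: [-3.137, 0.0, 1.574]
force: [-14.9, 2.2, 13.1]
opening: 0.149
```

```bash
python3 -m jog '[[-0.001,0.002,0,0],[0,0.001,0,0],[0,0,0,0]]'; python3 -m jog '[[0,0.001,0,0],[0,0.001,0,0],[0,0,0,0]]'
```

```text
time_s: 26.05
position: [0.4569, 0.1767, 0.1047]
orientation: [-3.132, 0.001, 1.575]
force: [-25.9, 2.4, 21.9]
opening: 0.151
time_s: 26.35
position: [0.4571, 0.1769, 0.1046]
orientation: [-3.129, 0.002, 1.576]
force: [-34.2, 2.2, 28.2]
opening: 0.15
```

```bash
python3 -m jog '[[0,-0.004,0,0],[0,0,0,0],[0,0,0,0],[0,0,0,0]]' 45
python3 -m jog '[[0,0,-0.02,0],[0,0,-0.04,0],[0,0,-0.05,0],[-0.05,0,-0.04,0],[-0.05,0,0,0],[-0.05,0,0,0],[-0.05,0,0,0],[-0.05,0,0,0],[-0.05,0,0,0],[0,0,0,0]]'
python3 - <<'E'
from h import *
t=[]
for n in("scene","top"):
    im=r.get_image(n); np.save("f_"+n+".npy",im,allow_pickle=True); P,ok=cloud(im)
    m=ok&(abs(P[...,0]-.46)<.05)&(abs(P[...,1]-.16)<.05)&(P[...,2]>.114)&(P[...,2]<.13)
    k=np.median(P[m],0) if m.sum() else None; print(n,"knob",k,m.sum(), k is not None and np.degrees(np.arctan2(k[1]-.1306,k[0]-.493)))
    X=P[...,0]-.538;Y=P[...,1]-.2026
    med=lambda m:(round(float(np.median(P[m&ok][:,2]))*1000,2),int((m&ok).sum()))
    print(n,"ends",med((abs(X-70/1000)<.006)&(abs(Y)<.045)),med((abs(X+.07)<.006)&(abs(Y-.02)<.025)),"rails",med((abs(X)<.06)&(abs(Y-.043)<.007)),med((abs(X-.02)<.04)&(abs(Y+.043)<.007)),"stage",med((abs(X)<.1)&(abs(Y-.075)<.01)),med((abs(X-.1)<.01)&(abs(Y)<.05)))
    u,v=w2px(im,[.52,.18,.09]).astype(int); f=60 if n=="scene" else 42
    t.append(cv2.resize(im["color"][v-f:v+f,u-f:u+f,::-1],(390,390),interpolation=cv2.INTER_CUBIC))
cv2.imwrite("pics/fin.png",np.hstack(t)); print(r.get_obs()["position"],r.get_obs()["force"])
E
```

```text
time_s: 26.75
position: [0.4612, 0.1742, 0.1046]
orientation: [3.141, -0.0, 1.571]
force: [1.6, 1.0, -0.3]
opening: 0.452
time_s: 27.75
position: [0.4597, -0.1231, 0.2452]
orientation: [-3.141, 0.002, 1.56]
force: [0.1, -0.3, 0.4]
opening: 0.453
scene knob [0.45969969 0.16734669 0.12013419] 16 132.183259292686
scene ends (85.87, 82) (83.88, 61) rails (83.85, 166) (86.28, 85) stage (85.6, 271) (85.88, 161)
top knob [0.45484055 0.16760547 0.11905592] 13 135.87957237186325
top ends (84.63, 87) (84.5, 40) rails (84.42, 133) (85.25, 80) stage (84.77, 292) (84.52, 159)
[ 0.46072706 -0.11608961  0.24540282] [0.58274396 1.12707365 0.67671439]
```

View pics/fin.png

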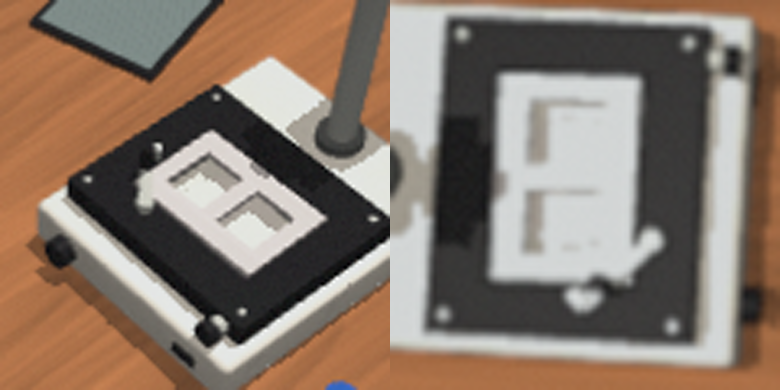

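```bash
python3 -m jog '[[0,0,0,0],[0,0,0,0],[0,0,0,0]]'; python3 -c "
from workcell import r
print(r.sign_off())"
```

```text
time_s: 28.15
position: [0.461, -0.1134, 0.2457]
orientation: [3.141, -0.0, 1.574]
force: [0.4, 0.3, 0.0]
opening: 0.448
the job is handed in; nothing more can be done
None
```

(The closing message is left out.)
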